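Find and mark the high spot of a lap wheel

TASK

The brass lap wheel on the truing stand has one high spot on its rim that rubs on the sprung pointer. Turn the wheel slowly (always under half a turn a second) and gently by its crank knob until the middle of the high spot is stopped against the pointer, where it pushes the pointer back furthest; then, leaving the wheel there, stand the small steel marker weight upright on the wheel's face right at the pointer, just inside the rim, and let go. Leave the tin, the bench block and the jar where they stand.

Things in the scene. Friction and masses are not known exactly. Their poses are not given: they have to be found in the camera images.
- stand: fixed truing stand: dark steel base plate 170 x 270 x 14 mm with a bearing column. Origin on the table on the wheel's upright axis; z up; the pointer is on its -y side. Its place varies, its yaw by up to 26 degrees.
- wheel: lap wheel, turned by its crank without end either way about the stand's z; about 0.1 N m of friction (2 N at the knob), stays where left. Origin on the axis 50 mm above the table, x axis towards the knob. Brass disc 160 mm across, 50 to 68 mm above the table, with ONE smooth bulge on its rim: 4 mm high, fading out 25 degrees to either side, at an unknown angle 55 degrees or more from the knob.
- hub_top (a point): top of the spindle nut on the wheel's axis, 86 mm above the table. The steel hub under it is 44 mm across, its top 80 mm above the table; the flat crank arm from hub to knob is 18 mm wide, its top 76 mm above the table.
- knob (a point): centre of the top of the crank knob, a round wooden grip 16 mm across and 40 mm tall (76 to 116 mm above the table), 50 mm from the wheel's axis. It turns freely on its pin, so it can be pinched from above and carried round without turning the hand. Pinch it lightly: a squeeze of 20 N holds it, 45 N is too hard for its pin.
- post: pointer post, aluminium, 36 x 28 x 52 mm, 132 mm from the wheel's axis, top 66 mm above the table (below the wheel's face); it carries a sprung steel rod, 10 mm thick, aimed at the wheel's axis. Origin under the post. The rod yields up to 8 mm: 4 N to start it, then 2 N per mm.
- pointer_tip (a point): tip of the resting rod, 81 mm from the wheel's axis, 59 mm above the table. It clears the true rim by 1 mm: only the high spot touches it, from about 20 degrees before its middle to 20 degrees after, and pushes it back 2 to 3 mm (about 9 N). The drag at the knob then grows by several N on the way up and falls off beyond the middle.
- mark_spot (a point): where the marker belongs: the point on the plane of the wheel's top face that lies straight inward of the pointer, 60 mm from the axis, 68 mm above the table. Fixed to the stand.
- marker: loose marker weight of plain steel, about 90 g: round foot 28 mm across and 12 mm high with an upright round stem 14 mm across, 46 mm tall in all. Origin at the centre of the underside, z up.
- tin: bystander: small squat aluminium screw-top tin, 38 mm across and 34 mm high, stands to the left of the stand like the marker. Origin under its centre.
- bench_block: bystander: steel block 60 x 60 x 24 mm. Origin under its centre.
- jar: bystander: glass jar with a cap, 50 mm across and 70 mm high, to the right of the stand. Origin under its centre.
Mind the look-alikes: they are no part of the job. Leave any brown or orange look-alike of the marker alone.

How it is judged:
By the outcome, as a careful person would: the job done as asked, in the order asked, and still so for the second after the job is handed in, with the robot touching nothing.
It also fails if it takes over 72 s, if anything falls off the work surface, if the arm or the gripper's body presses on something with over 40 N, if the wrist force passes 120 N, or if a joint passes its speed limit or range.

ROBOT

A 6-joint arm with a two-finger parallel gripper is mounted at the origin on the work surface. World frame = base frame: x ahead of the robot, y to its left, z up, the work surface at z = 0. Lengths are in m, angles in rad, forces in N, time in s.
With the tool pointing down it reaches from about 0.325 to 0.85 m from the base axis. Payload 15.5 kg.
Tool frame: the origin (TCP) lies between the finger pads; the fingertips stand 25 mm ahead of it and the grasp point (between the pads) lies 6 mm ahead of it (bot.tip_reach is the distance from the TCP to the fingertips, in m); z points along the fingers, y is the line along which they close (so a half turn about z gives the same grasp; the last joint's range is limited). The gripper opens to 91 mm and grips with 3 to 60 N. Pads are 32 mm wide; open, the fingers measure 118 mm over their backs; the gripper's body (76 mm by 178 mm) begins 60 mm behind the grasp point.
Start: joints at [-1.248, 0.494, 1.345, -0, 1.302, -0.096], TCP at [0.254, -0.571, 0.239] pointing down, gripper open.
Joint ranges: [-2.91, 2.91], [-0.82, 2.16], [0.22, 2.67], [-1.22, 4.37], [0.12, 2.79], [-3.08, 3.08]. Speed limits (rad/s): [1.89, 1.89, 2.57, 3.01, 3.01, 3.01].

INTERFACE

Orientations are given as a unit quaternion [x, y, z, w].
In Python, from workcell import bot gives the robot as it stands.
- The arm moves only by the tool apply_moves, never from a script. Its argument "deltas" is a list of rows, each a list of 7 numbers: the shift along the tool's x, y, z in units of 25 mm (1.0 is 25 mm), then the turn, a rotation vector about the tool's x, y, z in units of 6 degrees (1.0 is 6 degrees), then the closure, from 0 (fully open) to 1 (shut). In form: [[dx, dy, dz, wx, wy, wz, jaw], ...]. A call has 1 to 20 rows; each row shifts and turns the commanded pose from where the row before left it, along the tool's axes as they then stand; what a row does not reach is not made up. A row lasts 1/12 s, in which the tool goes at most 41.7 mm and 7.16 degrees, less where a joint would pass 70% of its speed; a pose out of reach is approached as far as the arm can. A call is refused whole if a number of a shift passes 1 or a number of a turn 1, either way. A call with a gripper value outside its range is refused whole. The fingers move at their own pace and stop on an object; "force" is the grip in N (left out, the last holds). Time passes only in rows, so rows that do not move let the fingers close. It gives the time, the measured TCP pose, the force, the opening and the grip force at its end, in the units of the state.
- bot.get_state(): the state, without advancing time (a new reading comes with each control period).
- bot.grab_frame(name): name is "scene" or "top"; returns (picture, depth): 400x640x3 uint8, blue, green, red; 400x640 float32, m along the optical axis (not along the pixel's ray), 0 where there is no reading.
- bot.camera_params(name): a dict with "intrinsics" (3x3 intrinsics, pixels), "k1" (the pictures are not rectified: a ray, as slopes to the right and down, at radius r is drawn at 1 + k1 r^2 times it, then the intrinsics apply), "pose" (4x4, takes a point from camera to world coordinates). Camera axes: x right, y up, looking along -z (the intrinsics and any distortion apply to the point x, -y, -z); pixel columns grow to the right and rows downward; lengths in m; the calibration is good to about 2 mm. A picture is of the moment at which its call begins. camera_params takes no time and is no camera call.
- bot.hand_in(): hands the job in; it is judged then, once.
The state is a dict: "time": time; "joint_positions": joint angles; "qvel": joint speeds; "joint_torque": joint torques, N m; "tcp_pos": TCP position; "ee_rot": TCP orientation; "ft_force": force on the tool from outside, world axes, zero at the start; "ft_torque": the same for the moment, N m; "grip_width": opening from 0.0 (shut) to 1.0 (fully open); "grip_force": force on a finger pad.
Only numpy, scipy, OpenCV 4.12 (cv2) and the standard library are available. Lean on these libraries where they do the work, as an engineer would, in place of code of your own. Each camera call takes 0.05 s, during which the arm holds its last target. There are 200 camera calls.

## Working session

There is one attempt and no reset: what is moved stays moved. The work goes in short steps, Python scripts to look and compute and a tool call to move; the robot and the scene stay as the last step left them, time stands still between calls to the robot, and variables do not carry over. Pictures are saved under pics/ and viewed, at most 10 in all, crops included, and the job is handed in when it is done.

Besides the shell and the picture viewer there is one more tool, called after ">>>" in YAML: its name, and indented under it one key for each argument. apply_moves: Moves the arm, as the interface text tells. Its arguments: {"type":"object","properties":{"deltas":{"type":"array"},"force":{"type":"number"}},"required":["deltas"]}

```bash
mkdir -p pics; cat > h.py <<'E'
import numpy as np, cv2
from workcell import bot
def ray(name,uv):
    c=bot.camera_params(name);K=np.array(c["intrinsics"]);T=np.array(c["pose"]);k=c["k1"]
    d=np.linalg.inv(K)@np.array([uv[0],uv[1],1.]);q=d[:2].copy();p=q.copy()
    for _ in range(20): p=q/(1+k*(p@p))
    return T[:3,3],T[:3,:3]@np.array([p[0],-p[1],-1.])
def onz(name,uv,z):
    o,d=ray(name,uv);return o+d*(z-o[2])/d[2]
def proj(name,P):
    c=bot.camera_params(name);K=np.array(c["intrinsics"]);T=np.array(c["pose"])
    q=T[:3,:3].T@(np.array(P)-T[:3,3]);s=np.array([q[0],-q[1]])/-q[2];s=s*(1+c["k1"]*(s@s))
    return (K@np.array([*s,1]))[:2]
E
python3 - <<'E'
from h import *
for n in("scene","top"):
    im,d=bot.grab_frame(n);cv2.imwrite(f"pics/{n}0.png",im);np.save(f"{n}0.npy",d)
    c=bot.camera_params(n);print(n,np.round(c["intrinsics"],1).tolist(),c["k1"],np.round(c["pose"],3).tolist())
s=bot.get_state();print(s)
E
```

```text
scene [[511.4, 0.0, 318.5], [0.0, 511.4, 199.9], [0.0, 0.0, 1.0]] -0.14643626509829438 [[-0.465, -0.622, 0.63, 1.259], [0.885, -0.325, 0.333, 0.369], [-0.002, 0.713, 0.702, 0.898], [0.0, 0.0, 0.0, 1.0]]
top [[366.1, 0.0, 321.4], [0.0, 366.1, 202.9], [0.0, 0.0, 1.0]] -0.005637083498697632 [[-0.018, 0.998, -0.061, 0.454], [-1.0, -0.018, -0.006, -0.023], [-0.007, 0.061, 0.998, 1.186], [0.0, 0.0, 0.0, 1.0]]
{'time': 0.1, 'joint_positions': array([-1.24849911e+00,  4.94161338e-01,  1.34607659e+00,  2.40811535e-05,
        1.30253336e+00, -9.55070336e-02]), 'qvel': array([-0.00117651, -0.00039228, -0.00043238,  0.00140334,  0.00036149,
       -0.00052458]), 'joint_torque': array([ 4.83423230e-05, -8.80244422e+01, -3.82547307e+01,  7.05779647e-02,
        4.81543865e-02, -2.69791587e-05]), 'tcp_pos': array([ 0.25349722, -0.57092095,  0.23837032]), 'ee_rot': array([ 9.78259682e-01,  2.07382853e-01, -5.51488663e-05, -5.86844077e-04]), 'ft_force': array([-0.19775818, -0.5302547 ,  0.96884848]), 'ft_torque': array([ 0.03300904, -0.03056401,  0.0189596 ]), 'grip_force': 0.0, 'grip_width': 1.00004069097643}
```

View pics/top0.png

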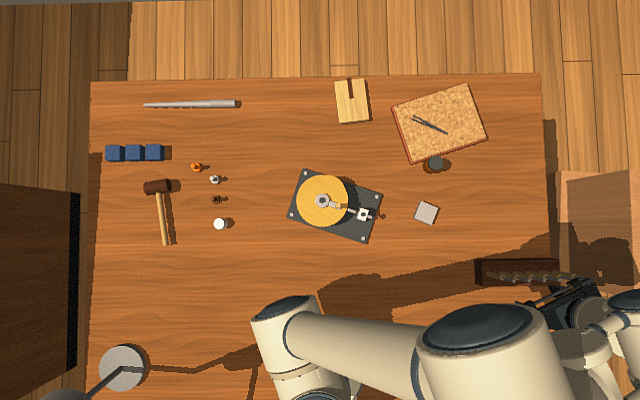

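View pics/scene0.png

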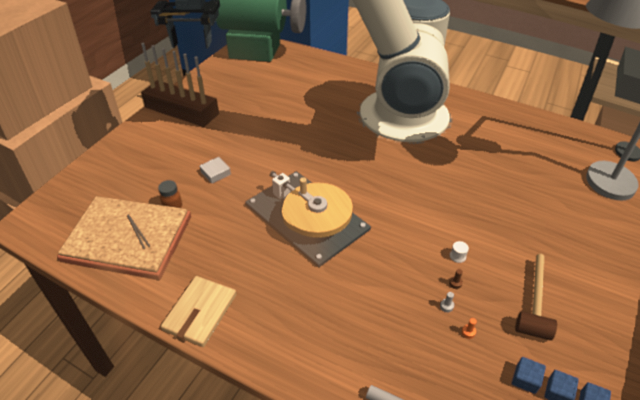

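```bash
python3 - <<'E'
from h import *
t=cv2.imread("pics/top0.png");s=cv2.imread("pics/scene0.png")
def cr(im,x,y,w,h): return cv2.resize(im[y:y+h,x:x+w],(400,300),interpolation=cv2.INTER_CUBIC)
# crops
cv2.imwrite("pics/crop1.png",np.vstack([np.hstack([cr(t,285,163,100,75),cr(t,180,155,100,75)]),np.hstack([cr(s,245,160,132,99),cr(s,420,230,100,75)])]))
for n,im,box in(("top",t,(280,160,110,90)),("scene",s,(240,160,140,110))):
    x,y,w,h=box;hsv=cv2.cvtColor(im,cv2.COLOR_BGR2HSV)
    m=cv2.inRange(hsv,(17,120,110),(32,255,255));mm=np.zeros_like(m);mm[y:y+h,x:x+w]=m[y:y+h,x:x+w]
    mm=cv2.morphologyEx(mm,cv2.MORPH_OPEN,np.ones((2,2)))
    c=max(cv2.findContours(mm,cv2.RETR_EXTERNAL,cv2.CHAIN_APPROX_NONE)[0],key=cv2.contourArea)[:,0]
    P=np.array([onz(n,p,.068) for p in c.astype(float)])[:,:2]
    A=np.c_[2*P,np.ones(len(P))];wt=np.ones(len(P))
    for _ in range(20):
        z=np.linalg.lstsq(A*wt[:,None],(P**2).sum(1)*wt,rcond=None)[0];r=np.sqrt(z[2]+z[:2]@z[:2]);e=np.hypot(*(P-z[:2]).T)-r
        wt=1/(1+(e/.001)**2)
    a=np.degrees(np.arctan2(*(P-z[:2]).T[::-1]))%360
    print(n,len(P),z[:2],r)
    print([(k*10,round(1e3*np.median(e[(a//10)==k]),1)) for k in range(36) if ((a//10)==k).any()])
for n,im,lo,hi,box in(("top",t,0,0,(205,172,22,14)),("top",t,0,0,(210,214,22,20)),("top",t,0,0,(354,205,17,17)),("scene",s,0,0,(438,288,20,26))):
    x,y,w,h=box;hsv=cv2.cvtColor(im,cv2.COLOR_BGR2HSV)[y:y+h,x:x+w]
    m=cv2.inRange(hsv,(0,0,110),(180,80,255));v,u=np.nonzero(m)
    print(n,box,len(u),u.mean()+x,v.mean()+y,u.min()+x,u.max()+x,v.min()+y,v.max()+y)
E
```

```text
top 150 [ 0.52739875 -0.02072262] 0.07836144888402127
[(0, np.float64(0.2)), (10, np.float64(0.5)), (20, np.float64(-0.1)), (30, np.float64(0.6)), (40, np.float64(-0.7)), (50, np.float64(-1.2)), (60, np.float64(-0.9)), (70, np.float64(-0.2)), (80, np.float64(0.2)), (90, np.float64(0.4)), (100, np.float64(-1.0)), (110, np.float64(-0.2)), (120, np.float64(0.4)), (130, np.float64(0.5)), (140, np.float64(-0.5)), (150, np.float64(0.0)), (160, np.float64(-1.4)), (170, np.float64(-2.0)), (180, np.float64(-0.2)), (190, np.float64(-0.3)), (200, np.float64(1.1)), (210, np.float64(-1.3)), (220, np.float64(-0.0)), (230, np.float64(0.8)), (240, np.float64(1.3)), (250, np.float64(-0.5)), (260, np.float64(-0.6)), (270, np.float64(-0.3)), (280, np.float64(0.6)), (290, np.float64(-0.4)), (300, np.float64(1.6)), (310, np.float64(4.2)), (320, np.float64(4.1)), (330, np.float64(2.3)), (340, np.float64(1.0)), (350, np.float64(-0.5))]
scene 231 [ 0.53351645 -0.01275392] 0.07626470959049447
[(0, np.float64(-1.1)), (10, np.float64(-1.4)), (20, np.float64(0.3)), (30, np.float64(-2.0)), (40, np.float64(-0.6))
[... 305 characters left out ...]
at64(0.2)), (180, np.float64(0.8)), (190, np.float64(-0.5)), (200, np.float64(0.9)), (210, np.float64(-0.1)), (220, np.float64(-3.1)), (230, np.float64(-21.0)), (260, np.float64(-13.7)), (270, np.float64(2.2)), (280, np.float64(1.6)), (290, np.float64(2.2)), (300, np.float64(3.5)), (310, np.float64(4.9)), (320, np.float64(5.8)), (330, np.float64(3.1)), (340, np.float64(1.2)), (350, np.float64(0.0))]
top (205, 172, 22, 14) 50 213.88 179.0 210 218 175 183
top (210, 214, 22, 20) 112 219.44642857142858 223.41964285714286 214 226 218 229
top (354, 205, 17, 17) 130 362.17692307692306 214.16923076923078 354 370 208 221
scene (438, 288, 20, 26) 122 448.4016393442623 302.3032786885246 441 453 292 311
```

View pics/crop1.png

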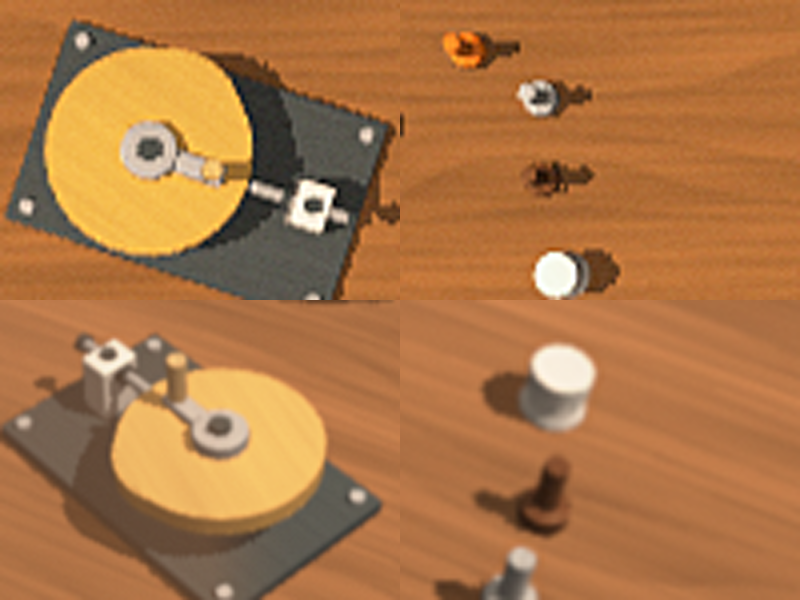

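```bash
python3 - <<'E'
from h import *
d=np.load("top0.npy");ds=np.load("scene0.npy")
def T(u,v): 
    (o,a),(p,b)=ray("top",u),ray("scene",v)
    s=np.linalg.lstsq(np.c_[a,-b],p-o,rcond=None)[0];x,y=o+s[0]*a,p+s[1]*b
    return np.round((x+y)/2,4),np.round(x-y,4)
pts=dict(hub=((322.3,200.2),(317.6,201.9),.086),knob=((338,205.5),(303.4,179.1),.116),post=((362.8,214.7),(281.3,176.5),.066),marker=((214,179.2),(449.5,293.5),.046))
for k,(u,v,z) in pts.items(): print(k,T(u,v),onz("top",u,z).round(4),onz("scene",v,z).round(4))
S=np.array([onz("top",(285+x/4,163+y/4),.014) for x,y in((82,40),(366,135),(313,298),(26,206))])[:,:2]
print(S.round(4),np.degrees([np.arctan2(*(S[1]-S[0])[::-1]),np.arctan2(*(S[2]-S[3])[::-1])]))
print("marker foot", onz("top",(214.5,179.5),.012), onz("scene",(446,306),.012))
print("tin",onz("top",(219.4,223.4),.034),"orange",onz("top",(196,167),.02),"brown",onz("top",(217,199),.02),"jar",onz("top",(436,162),.07),"block",onz("top",(426,212),.024))
E
```

```text
hub (array([ 0.5292, -0.0192,  0.0776]), array([ 0.0006, -0.0013,  0.    ])) [ 0.529  -0.0198  0.086 ] [ 0.5364 -0.0146  0.086 ]
knob (array([ 0.5105, -0.0653,  0.1132]), array([ 0.0004, -0.0008,  0.0001])) [ 0.5106 -0.0656  0.116 ] [ 0.5129 -0.0633  0.116 ]
post (array([ 0.4835, -0.1424,  0.0677]), array([ 0.0001, -0.0003,  0.    ])) [ 0.4837 -0.1427  0.066 ] [ 0.4819 -0.1433  0.066 ]
marker (array([0.6045, 0.3238, 0.0371]), array([ 0.0016, -0.004 , -0.001 ])) [0.604 0.319 0.046] [0.6101 0.3262 0.046 ]
[[ 0.6227  0.0329]
 [ 0.5418 -0.1936]
 [ 0.4124 -0.1479]
 [ 0.4898  0.0798]] [-109.67202871 -108.77803921]
marker foot [0.60750797 0.32754595 0.012     ] [0.61773179 0.3277446  0.012     ]
tin [0.46531806 0.30552535 0.034     ] orange [0.64807501 0.38487479 0.02      ] brown [0.54354892 0.31713793 0.02      ] jar [ 0.6411154  -0.37079705  0.07      ] block [ 0.48967396 -0.34753888  0.024     ]
```

Candidates in top view: orange (196,167), grey (214,179), brown (217,199) and the tin (220,224). The grey one fits "plain steel" with its foot and stem, and the crop confirms it. The bulge shows at about 318° (world), the pointer is at 251° and the knob at 248°, so the wheel needs about 67° clockwise.

>>> apply_moves:
  deltas:
    - [0.88,-0.714,0,0,0,0,0.5]
    - [0.88,-0.714,0,0,0,0,0.5]
    - [0.88,-0.714,0,0,0,0,0.5]
    - [0.88,-0.714,0,0,0,0,0.5]
    - [0.88,-0.714,0,0,0,0,0.5]
    - [0.88,-0.714,0,0,0,0,0.5]
    - [0.88,-0.714,0,0,0,0,0.5]
    - [0.88,-0.714,0,0,0,0,0.5]
    - [0.88,-0.714,0.3,0,0,0,0.5]
    - [0.88,-0.714,0.3,0,0,0,0.5]
    - [0.88,-0.714,0.3,0,0,0,0.5]
    - [0.88,-0.714,0.3,0,0,0,0.5]
    - [0.88,-0.714,0.3,0,0,0,0.5]
    - [0.88,-0.714,0.3,0,0,0,0.5]
    - [0.88,-0.714,0.3,0,0,0,0.5]
    - [0.88,-0.714,0.3,0,0,0,0.5]
    - [0.88,-0.714,0.3,0,0,0,0.5]
    - [0.88,-0.714,0.3,0,0,0,0.5]
    - [0.88,-0.714,0.13,0,0,0,0.5]
    - [0.88,-0.714,0,0,0,0,0.5]
  force: 15

```text
time: 1.77
tcp_pos: [0.5107, -0.0649, 0.1597]
ee_rot: [0.978, 0.207, -0.001, -0.0]
ft_force: [0.1, -2.0, -0.1]
grip_width: 0.499
grip_force: 0.0
```

>>> apply_moves:
  deltas:
    - [0,0.04,0.4,0,0,0,0.5]
    - [0,0,0.4,0,0,0,0.5]
    - [0,0,0.4,0,0,0,0.5]
    - [0,0,0.4,0,0,0,0.5]
    - [0,0,0.4,0,0,0,0.5]
    - [0,0,0.15,0,0,0,0.5]
    - [0,0,0,0,0,0,0.5]

```text
time: 2.35
tcp_pos: [0.5105, -0.0677, 0.1057]
ee_rot: [0.978, 0.207, -0.001, -0.0]
ft_force: [-0.3, -0.7, 0.3]
grip_width: 0.5
grip_force: 0.0
```

```bash
python3 - <<'E'
from h import *
t,_=bot.grab_frame("top");s,_=bot.grab_frame("scene")
def cr(im,x,y,w,h): return cv2.resize(im[y:y+h,x:x+w],(400,300),interpolation=cv2.INTER_CUBIC)
cv2.imwrite("pics/crop2.png",np.hstack([cr(t,285,163,100,75),cr(s,245,140,132,99)]))
x=bot.get_state();print(x["tcp_pos"],x["ft_force"],x["ft_torque"])
E
```

```text
[ 0.51125508 -0.06765335  0.10689834] [ 0.71916663 -0.61094048  0.30339778] [ 0.01642039 -0.04446873  0.02033496]
```

View pics/crop2.png

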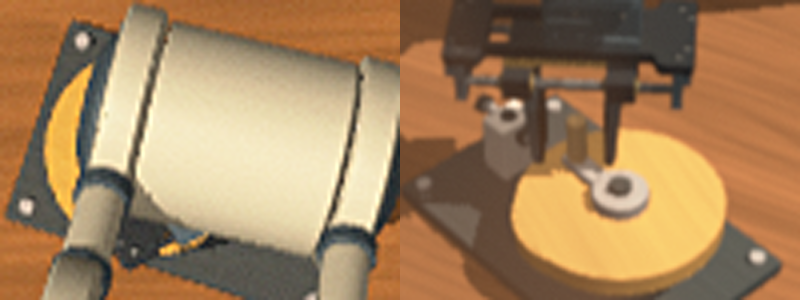

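The scene crop (right half) shows the knob at (575,135), centred between the open fingers. I'll close on it.

>>> apply_moves:
  deltas:
    - [0,0,0,0,0,0,0.7]
    - [0,0,0,0,0,0,0.8]
    - [0,0,0,0,0,0,0.9]
    - [0,0,0,0,0,0,1]
    - [0,0,0,0,0,0,1]
    - [0,0,0,0,0,0,1]
  force: 18

```text
time: 2.95
tcp_pos: [0.5113, -0.0672, 0.1071]
ee_rot: [0.978, 0.207, 0.0, -0.0]
ft_force: [-0.1, 2.2, 3.3]
grip_width: 0.175
grip_force: 18.0
```

```bash
cat > plan.py <<'E'
# knob centre path -> tool units, rows of `st` degrees clockwise
import numpy as np,sys
from h import bot
x=bot.get_state();print(x["tcp_pos"],x["ft_force"],x["grip_force"],x["grip_width"])
H=np.array([.5285,-.020]);p=x["tcp_pos"][:2];print("r",np.hypot(*(p-H)),"ang",np.degrees(np.arctan2(*(p-H)[::-1]))%360)
X=np.array([.914,.4058]);Y=np.array([.4058,-.914])
a0,a1,st=map(float,sys.argv[1:4]);s=-st if a1<a0 else st
A=np.radians(np.arange(a0,a1+s/2,s));P=H+.05*np.c_[np.cos(A),np.sin(A)]
print((np.c_[np.diff(P,axis=0)@X,np.diff(P,axis=0)@Y]/.025).round(3).tolist())
E
python3 plan.py 248 188 5
```

```text
[ 0.51130702 -0.06720734  0.10708232] [-0.13428303  2.24677609  3.25473099] 18.000864386558533 0.1745316187011267
r 0.050240737141307674 ang 249.9883060351621
[[-0.116, -0.131], [-0.104, -0.14], [-0.091, -0.149], [-0.078, -0.156], [-0.064, -0.162], [-0.05, -0.167], [-0.035, -0.171], [-0.02, -0.173], [-0.005, -0.174], [0.01, -0.174], [0.026, -0.173], [0.041, -0.17]]
```

>>> apply_moves:
  deltas:
    - [-0.06,-0.063,0,0,0,0,1]
    - [-0.06,-0.063,0,0,0,0,1]
    - [-0.109,-0.136,0,0,0,0,1]
    - [-0.096,-0.145,0,0,0,0,1]
    - [-0.083,-0.153,0,0,0,0,1]
    - [-0.069,-0.16,0,0,0,0,1]
    - [-0.055,-0.165,0,0,0,0,1]
    - [-0.041,-0.169,0,0,0,0,1]

```text
time: 3.62
tcp_pos: [0.487, -0.0488, 0.107]
ee_rot: [0.978, 0.207, -0.0, 0.0]
ft_force: [0.6, -2.4, 6.1]
grip_width: 0.167
grip_force: 18.0
```

```bash
python3 plan.py 215 165 3
```

```text
[ 0.48696081 -0.04884826  0.10701947] [ 0.6272893  -2.43650964  6.1208378 ] 18.001135289669037 0.1667621088832569
r 0.0505739712294026 ang 214.7793252292523
[[-0.017, -0.103], [-0.012, -0.104], [-0.007, -0.105], [-0.001, -0.105], [0.004, -0.105], [0.01, -0.104], [0.015, -0.104], [0.021, -0.103], [0.026, -0.101], [0.031, -0.1], [0.037, -0.098], [0.042, -0.096], [0.047, -0.094], [0.051, -0.091], [0.056, -0.088], [0.061, -0.085], [0.065, -0.082]]
```

>>> apply_moves:
  deltas:
    - [-0.009,-0.051,0,0,0,0,1]
    - [-0.008,-0.052,0,0,0,0,1]
    - [-0.006,-0.052,0,0,0,0,1]
    - [-0.006,-0.052,0,0,0,0,1]

```text
time: 3.95
tcp_pos: [0.4842, -0.0444, 0.107]
ee_rot: [0.978, 0.207, -0.0, 0.0]
ft_force: [-1.6, -2.9, 7.2]
grip_width: 0.168
grip_force: 18.0
```

>>> apply_moves:
  deltas:
    - [-0.004,-0.052,0,0,0,0,1]
    - [-0.003,-0.053,0,0,0,0,1]

```text
time: 4.12
tcp_pos: [0.4829, -0.0421, 0.107]
ee_rot: [0.978, 0.208, -0.0, 0.0]
ft_force: [-1.4, -2.9, 6.5]
grip_width: 0.167
grip_force: 18.0
```

>>> apply_moves:
  deltas:
    - [-0.001,-0.052,0,0,0,0,1]
    - [0,-0.053,0,0,0,0,1]

```text
time: 4.28
tcp_pos: [0.4818, -0.0397, 0.107]
ee_rot: [0.978, 0.207, -0.0, -0.0]
ft_force: [-0.8, -2.8, 6.3]
grip_width: 0.171
grip_force: 18.0
```

>>> apply_moves:
  deltas:
    - [0.002,-0.052,0,0,0,0,1]
    - [0.002,-0.053,0,0,0,0,1]

```text
time: 4.45
tcp_pos: [0.4809, -0.0372, 0.107]
ee_rot: [0.978, 0.207, -0.0, -0.0]
ft_force: [-0.2, -1.9, 7.3]
grip_width: 0.171
grip_force: 18.0
```

>>> apply_moves:
  deltas:
    - [0.005,-0.052,0,0,0,0,1]
    - [0.005,-0.052,0,0,0,0,1]

```text
time: 4.62
tcp_pos: [0.48, -0.0348, 0.107]
ee_rot: [0.978, 0.207, -0.0, -0.0]
ft_force: [-0.6, -3.1, 7.3]
grip_width: 0.168
grip_force: 18.0
```

>>> apply_moves:
  deltas:
    - [0.007,-0.052,0,0,0,0,1]
    - [0.008,-0.052,0,0,0,0,1]

```text
time: 4.78
tcp_pos: [0.4794, -0.0325, 0.107]
ee_rot: [0.978, 0.208, -0.0, 0.0]
ft_force: [-1.2, -8.7, 7.2]
grip_width: 0.166
grip_force: 18.0
```

>>> apply_moves:
  deltas:
    - [0.01,-0.052,0,0,0,0,1]
    - [0.011,-0.051,0,0,0,0,1]

```text
time: 4.95
tcp_pos: [0.4789, -0.0301, 0.107]
ee_rot: [0.978, 0.208, -0.0, 0.0]
ft_force: [-0.9, -9.3, 5.9]
grip_width: 0.168
grip_force: 18.0
```

>>> apply_moves:
  deltas:
    - [0.013,-0.051,0,0,0,0,1]
    - [0.013,-0.05,0,0,0,0,1]

```text
time: 5.12
tcp_pos: [0.4784, -0.0276, 0.107]
ee_rot: [0.978, 0.208, -0.0, 0.0]
ft_force: [-2.0, -9.4, 7.3]
grip_width: 0.174
grip_force: 18.0
```

>>> apply_moves:
  deltas:
    - [0.015,-0.05,0,0,0,0,1]
    - [0.016,-0.05,0,0,0,0,1]

```text
time: 5.28
tcp_pos: [0.4781, -0.0251, 0.107]
ee_rot: [0.978, 0.208, -0.0, 0.0]
ft_force: [-2.3, -10.0, 7.6]
grip_width: 0.171
grip_force: 18.0
```

>>> apply_moves:
  deltas:
    - [0.018,-0.049,0,0,0,0,1]
    - [0.019,-0.049,0,0,0,0,1]

```text
time: 5.45
tcp_pos: [0.4779, -0.0225, 0.107]
ee_rot: [0.978, 0.208, -0.0, 0.0]
ft_force: [-2.0, -11.4, 6.5]
grip_width: 0.171
grip_force: 18.0
```

>>> apply_moves:
  deltas:
    - [0.021,-0.048,0,0,0,0,1]
    - [0.021,-0.048,0,0,0,0,1]

```text
time: 5.62
tcp_pos: [0.4778, -0.0199, 0.107]
ee_rot: [0.978, 0.208, -0.0, 0.0]
ft_force: [-1.7, -10.3, 6.6]
grip_width: 0.169
grip_force: 18.0
```

>>> apply_moves:
  deltas:
    - [0.023,-0.047,0,0,0,0,1]
    - [0.024,-0.047,0,0,0,0,1]

```text
time: 5.78
tcp_pos: [0.4779, -0.0172, 0.107]
ee_rot: [0.978, 0.208, -0.001, 0.0]
ft_force: [-2.5, -9.2, 7.3]
grip_width: 0.168
grip_force: 18.0
```

>>> apply_moves:
  deltas:
    - [0.025,-0.046,0,0,0,0,1]
    - [0.026,-0.045,0,0,0,0,1]

```text
time: 5.95
tcp_pos: [0.4781, -0.0146, 0.107]
ee_rot: [0.978, 0.208, -0.001, 0.0]
ft_force: [-2.2, -10.0, 8.1]
grip_width: 0.171
grip_force: 18.0
```

>>> apply_moves:
  deltas:
    - [0.028,-0.044,0,0,0,0,1]
    - [0.028,-0.044,0,0,0,0,1]

```text
time: 6.12
tcp_pos: [0.4784, -0.0119, 0.107]
ee_rot: [0.978, 0.208, -0.001, 0.0]
ft_force: [-2.9, -8.5, 8.1]
grip_width: 0.173
grip_force: 18.0
```

>>> apply_moves:
  deltas:
    - [0.03,-0.043,0,0,0,0,1]
    - [0.031,-0.042,0,0,0,0,1]

```text
time: 6.28
tcp_pos: [0.4789, -0.0093, 0.107]
ee_rot: [0.978, 0.208, -0.001, 0.0]
ft_force: [-3.3, -7.7, 9.0]
grip_width: 0.172
grip_force: 18.0
```

>>> apply_moves:
  deltas:
    - [0.032,-0.042,0,0,0,0,1]
    - [0.033,-0.041,0,0,0,0,1]

```text
time: 6.45
tcp_pos: [0.4795, -0.0067, 0.107]
ee_rot: [0.978, 0.208, -0.001, 0.0]
ft_force: [-2.4, -6.1, 8.7]
grip_width: 0.177
grip_force: 18.0
```

>>> apply_moves:
  deltas:
    - [0.034,-0.04,0,0,0,0,1]
    - [0.035,-0.039,0,0,0,0,1]

```text
time: 6.62
tcp_pos: [0.4803, -0.0041, 0.107]
ee_rot: [0.978, 0.208, -0.001, 0.0]
ft_force: [-1.1, -5.6, 8.1]
grip_width: 0.17
grip_force: 18.0
```

>>> apply_moves:
  deltas:
    - [0.036,-0.038,0,0,0,0,1]
    - [0.037,-0.037,0,0,0,0,1]

```text
time: 6.78
tcp_pos: [0.4812, -0.0016, 0.107]
ee_rot: [0.978, 0.208, -0.001, 0.0]
ft_force: [-2.3, -4.3, 7.9]
grip_width: 0.17
grip_force: 18.0
```

>>> apply_moves:
  deltas:
    - [0.038,-0.036,0,0,0,0,1]
    - [0.039,-0.035,0,0,0,0,1]

```text
time: 6.95
tcp_pos: [0.4823, 0.0009, 0.107]
ee_rot: [0.978, 0.208, -0.001, 0.0]
ft_force: [-1.5, -1.6, 8.4]
grip_width: 0.171
grip_force: 18.0
```

>>> apply_moves:
  deltas:
    - [0.04,-0.034,0,0,0,0,1]
    - [0.041,-0.033,0,0,0,0,1]

```text
time: 7.12
tcp_pos: [0.4835, 0.0034, 0.107]
ee_rot: [0.978, 0.207, -0.001, -0.0]
ft_force: [-1.9, -2.6, 8.0]
grip_width: 0.17
grip_force: 18.0
```

>>> apply_moves:
  deltas:
    - [0.042,-0.032,0,0,0,0,1]
    - [0.043,-0.031,0,0,0,0,1]

```text
time: 7.28
tcp_pos: [0.4848, 0.0057, 0.107]
ee_rot: [0.978, 0.207, -0.001, -0.0]
ft_force: [-1.5, -1.2, 8.5]
grip_width: 0.173
grip_force: 18.0
```

>>> apply_moves:
  deltas:
    - [0.044,-0.03,0,0,0,0,1]
    - [0.044,-0.029,0,0,0,0,1]

```text
time: 7.45
tcp_pos: [0.4862, 0.008, 0.107]
ee_rot: [0.978, 0.207, -0.0, -0.0]
ft_force: [-0.1, -2.2, 7.8]
grip_width: 0.172
grip_force: 18.0
```

>>> apply_moves:
  deltas:
    - [-0.044,0.029,0,0,0,0,1]
    - [-0.044,0.03,0,0,0,0,1]
    - [-0.043,0.031,0,0,0,0,1]
    - [-0.042,0.032,0,0,0,0,1]

```text
time: 7.78
tcp_pos: [0.4836, 0.0037, 0.107]
ee_rot: [0.978, 0.207, -0.0, -0.0]
ft_force: [0.1, 2.8, 7.3]
grip_width: 0.172
grip_force: 18.0
```

>>> apply_moves:
  deltas:
    - [-0.041,0.033,0,0,0,0,1]

```text
time: 7.87
tcp_pos: [0.483, 0.0025, 0.107]
ee_rot: [0.978, 0.207, -0.0, -0.0]
ft_force: [-0.1, 1.8, 7.4]
grip_width: 0.172
grip_force: 18.0
```

>>> apply_moves:
  deltas:
    - [-0.04,0.034,0,0,0,0,1]

```text
time: 7.95
tcp_pos: [0.4825, 0.0013, 0.107]
ee_rot: [0.978, 0.207, -0.0, -0.0]
ft_force: [0.1, 2.9, 7.3]
grip_width: 0.169
grip_force: 18.0
```

>>> apply_moves:
  deltas:
    - [-0.039,0.035,0,0,0,0,1]

```text
time: 8.03
tcp_pos: [0.482, 0.0002, 0.107]
ee_rot: [0.978, 0.207, -0.0, -0.0]
ft_force: [0.6, 6.9, 6.7]
grip_width: 0.169
grip_force: 18.0
```

>>> apply_moves:
  deltas:
    - [-0.038,0.036,0,0,0,0,1]

```text
time: 8.12
tcp_pos: [0.4815, -0.0008, 0.107]
ee_rot: [0.978, 0.207, -0.0, -0.001]
ft_force: [2.0, 8.1, 6.8]
grip_width: 0.171
grip_force: 18.0
```

>>> apply_moves:
  deltas:
    - [-0.037,0.037,0,0,0,0,1]

```text
time: 8.2
tcp_pos: [0.4811, -0.0019, 0.107]
ee_rot: [0.978, 0.207, -0.0, -0.001]
ft_force: [1.1, 8.5, 6.2]
grip_width: 0.171
grip_force: 18.0
```

>>> apply_moves:
  deltas:
    - [-0.036,0.038,0,0,0,0,1]

```text
time: 8.28
tcp_pos: [0.4806, -0.0031, 0.107]
ee_rot: [0.978, 0.207, -0.0, -0.001]
ft_force: [0.8, 8.9, 7.7]
grip_width: 0.171
grip_force: 18.0
```

>>> apply_moves:
  deltas:
    - [-0.035,0.039,0,0,0,0,1]

```text
time: 8.37
tcp_pos: [0.4802, -0.0043, 0.107]
ee_rot: [0.978, 0.207, -0.0, -0.001]
ft_force: [1.3, 10.2, 7.5]
grip_width: 0.174
grip_force: 18.0
```

>>> apply_moves:
  deltas:
    - [-0.034,0.04,0,0,0,0,1]

```text
time: 8.45
tcp_pos: [0.4798, -0.0055, 0.107]
ee_rot: [0.978, 0.207, -0.0, -0.001]
ft_force: [1.4, 10.5, 6.2]
grip_width: 0.171
grip_force: 18.0
```

>>> apply_moves:
  deltas:
    - [-0.033,0.041,0,0,0,0,1]
    - [-0.032,0.042,0,0,0,0,1]

```text
time: 8.62
tcp_pos: [0.4791, -0.0081, 0.107]
ee_rot: [0.978, 0.207, -0.0, -0.001]
ft_force: [0.8, 10.5, 6.7]
grip_width: 0.171
grip_force: 18.0
```

>>> apply_moves:
  deltas:
    - [-0.031,0.042,0,0,0,0,1]
    - [-0.03,0.043,0,0,0,0,1]

```text
time: 8.78
tcp_pos: [0.4786, -0.0106, 0.107]
ee_rot: [0.978, 0.207, -0.0, -0.001]
ft_force: [1.3, 9.7, 8.1]
grip_width: 0.172
grip_force: 18.0
```

>>> apply_moves:
  deltas:
    - [-0.028,0.044,0,0,0,0,1]
    - [-0.028,0.044,0,0,0,0,1]

```text
time: 8.95
tcp_pos: [0.4782, -0.0131, 0.107]
ee_rot: [0.978, 0.207, -0.0, -0.001]
ft_force: [-0.4, 11.4, 6.9]
grip_width: 0.175
grip_force: 18.0
```

>>> apply_moves:
  deltas:
    - [-0.026,0.045,0,0,0,0,1]
    - [-0.025,0.046,0,0,0,0,1]
    - [-0.015,0.03,0,0,0,0,1]
    - [0,0,0,0,0,0,1]
    - [0,0,0,0,0,0,1]

```text
time: 9.37
tcp_pos: [0.4778, -0.0169, 0.107]
ee_rot: [0.978, 0.207, -0.0, -0.0]
ft_force: [-0.0, 3.7, 8.7]
grip_width: 0.174
grip_force: 18.0
```

>>> apply_moves:
  deltas:
    - [0,0,0,0,0,0,0.8]
    - [0,0,0,0,0,0,0.6]
    - [0,0,0,0,0,0,0.5]
    - [0,0,0,0,0,0,0.5]
    - [0,0,-0.4,0,0,0,0.5]
    - [0,0,-0.7,0,0,0,0.5]
    - [0,0,-0.9,0,0,0,0.5]
    - [0,0,-0.9,0,0,0,0.5]
    - [0,0,-0.9,0,0,0,0.5]
    - [0,0,-0.4,0,0,0,0.5]

```text
time: 10.2
tcp_pos: [0.4792, -0.0178, 0.2143]
ee_rot: [0.978, 0.207, 0.001, 0.0]
ft_force: [0.3, 0.5, -1.0]
grip_width: 0.499
grip_force: 0.0
```

```bash
python3 - <<'E'
from h import *
t=cv2.imread("pics/top0.png");s=cv2.imread("pics/scene0.png")
print(onz("top",(215,179.3),.012),onz("top",(211.8,178.5),.046))
# enlarged crops with pixel grid
def cr(im,x,y,w,h,k): 
    o=cv2.resize(im[y:y+h,x:x+w],None,fx=k,fy=k,interpolation=cv2.INTER_NEAREST)
    for i in range(0,w,5): cv2.putText(o,str(x+i),(i*k,8),0,.3,(255,255,255),1)
    for i in range(0,h,5): cv2.putText(o,str(y+i),(0,i*k+8),0,.3,(255,255,255),1)
    return o
cv2.imwrite("pics/crop3.png",np.hstack([cr(t,203,170,24,20,16),cr(s,436,287,24,25,16)[:320]]))
x=bot.get_state();print(x["tcp_pos"],x["joint_positions"])
E
```

```text
[0.60812739 0.32592525 0.012     ] [0.60638013 0.32587728 0.046     ]
[ 0.47918188 -0.01780417  0.21432793] [-1.61737321e-01  3.19678406e-01  1.72794875e+00 -2.63618338e-05
  1.09141898e+00  9.91287974e-01]
```

View pics/crop3.png

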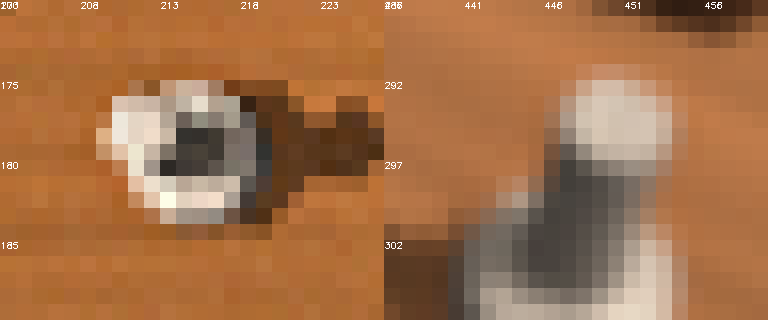

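>>> apply_moves:
  deltas:
    - [0.79,-0.808,0,0,0,0,0.4]
    - [0.79,-0.808,0,0,0,0,0.4]
    - [0.79,-0.808,0,0,0,0,0.4]
    - [0.79,-0.808,0,0,0,0,0.4]
    - [0.79,-0.808,0,0,0,0,0.4]
    - [0.79,-0.808,0.4,0,0,0,0.4]
    - [0.79,-0.808,0.4,0,0,0,0.4]
    - [0.79,-0.808,0.4,0,0,0,0.4]
    - [0.79,-0.808,0.4,0,0,0,0.4]
    - [0.79,-0.808,0.4,0,0,0,0.4]
    - [0.79,-0.808,0.4,0,0,0,0.4]
    - [0.79,-0.808,0.4,0,0,0,0.4]
    - [0.79,-0.808,0.4,0,0,0,0.4]
    - [0,0,0.4,0,0,0,0.4]
    - [0,0,0,0,0,0,0.4]
    - [0,0,0,0,0,0,0.4]

```text
time: 11.53
tcp_pos: [0.6059, 0.326, 0.1212]
ee_rot: [0.978, 0.207, -0.001, 0.0]
ft_force: [-0.6, -0.7, 0.6]
grip_width: 0.601
grip_force: 0.0
```

```bash
python3 - <<'E'
from h import *
s,_=bot.grab_frame("scene")
cv2.imwrite("pics/crop4.png",cv2.resize(s[200:350,380:540],None,fx=4,fy=4,interpolation=cv2.INTER_CUBIC))
print(bot.get_state()["tcp_pos"],onz("scene",(450.5,294.5),.046))
E
```

```text
[0.60634308 0.32570133 0.12201441] [0.61156151 0.32884643 0.046     ]
```

View pics/crop4.png

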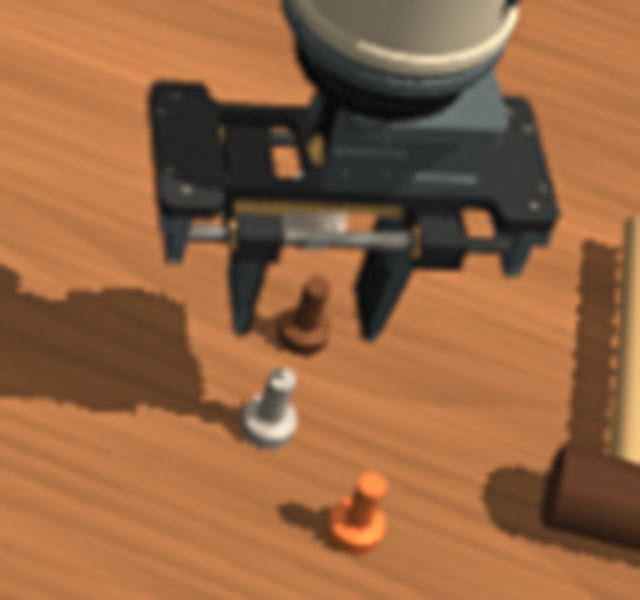

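The scene crop shows the grey marker at (270,405), with brown (305,320) and orange (360,510) on either side, clear of the finger path. Descending onto the grey one.

>>> apply_moves:
  deltas:
    - [0.07,0,0.5,0,0,0,0.4]
    - [0,0,0.5,0,0,0,0.4]
    - [0,0,0.5,0,0,0,0.4]
    - [0,0,0.5,0,0,0,0.4]
    - [0,0,0.5,0,0,0,0.4]
    - [0,0,0.4,0,0,0,0.4]
    - [0,0,0.3,0,0,0,0.4]
    - [0,0,0.05,0,0,0,0.4]
    - [0,0,0,0,0,0,0.5]
    - [0,0,0,0,0,0,0.6]
    - [0,0,0,0,0,0,0.7]
    - [0,0,0,0,0,0,0.8]
    - [0,0,0,0,0,0,0.9]
    - [0,0,0,0,0,0,1]
    - [0,0,0,0,0,0,1]
    - [0,0,0,0,0,0,1]
  force: 20

```text
time: 12.92
tcp_pos: [0.6084, 0.3273, 0.0409]
ee_rot: [0.978, 0.207, 0.0, -0.0]
ft_force: [-0.2, -0.3, 2.6]
grip_width: 0.141
grip_force: 20.0
```

>>> apply_moves:
  deltas:
    - [0,0,-0.2,0,0,0,1]
    - [0,0,-0.5,0,0,0,1]
    - [0,0,-0.8,0,0,0,1]
    - [0,0,-0.9,0,0,0,1]
    - [0,0,-0.9,0,0,0,1]
    - [0,0,-0.9,0,0,0,1]
    - [0,0,-0.6,0,0,0,1]
    - [0,0,0,0,0,0,1]
    - [0,0,0,0,0,0,1]

```text
time: 13.67
tcp_pos: [0.6086, 0.3274, 0.1621]
ee_rot: [0.978, 0.207, 0.001, -0.0]
ft_force: [0.1, -0.2, -0.7]
grip_width: 0.142
grip_force: 20.0
```

```bash
python3 - <<'E'
from h import *
t,_=bot.grab_frame("top");s,_=bot.grab_frame("scene")
cv2.imwrite("pics/top5.png",t);cv2.imwrite("pics/scene5.png",s)
def cr(im,x,y,w,h): return cv2.resize(im[y:y+h,x:x+w],(400,300),interpolation=cv2.INTER_CUBIC)
cv2.imwrite("pics/crop5.png",np.vstack([np.hstack([cr(t,285,163,100,75),cr(s,245,160,132,99)]),np.hstack([cr(s,380,180,160,120),cr(t,170,140,120,90)])]))
print(bot.get_state()["tcp_pos"],bot.get_state()["grip_width"])
for n,im,(x,y,w,h) in(("top",t,(280,160,110,90)),("scene",s,(240,160,140,110))):
    m=cv2.inRange(cv2.cvtColor(im,cv2.COLOR_BGR2HSV),(17,120,110),(32,255,255));mm=np.zeros_like(m);mm[y:y+h,x:x+w]=m[y:y+h,x:x+w]
    mm=cv2.morphologyEx(mm,cv2.MORPH_OPEN,np.ones((2,2)))
    c=max(cv2.findContours(mm,cv2.RETR_EXTERNAL,cv2.CHAIN_APPROX_NONE)[0],key=cv2.contourArea)[:,0]
    P=np.array([onz(n,p,.068) for p in c.astype(float)])[:,:2];A=np.c_[2*P,np.ones(len(P))];wt=np.ones(len(P))
    for _ in range(20):
        z=np.linalg.lstsq(A*wt[:,None],(P**2).sum(1)*wt,rcond=None)[0];r=np.sqrt(z[2]+z[:2]@z[:2]);e=np.hypot(*(P-z[:2]).T)-r;wt=1/(1+(e/.001)**2)
    a=np.degrees(np.arctan2(*(P-z[:2]).T[::-1]))%360
    print(n,z[:2],r,[(k*10,float(round(1e3*np.median(e[(a//10)==k]),1))) for k in range(20,34) if ((a//10)==k).any()])
E
```

```text
[0.60772702 0.32698062 0.16003697] 0.14226363381743706
top [ 0.52678557 -0.02051094] 0.07822251487001129 [(200, -0.5), (210, -1.8), (220, -0.1), (230, 2.9), (240, 3.9), (250, 4.4), (260, 2.8), (270, -0.1), (280, -0.1), (290, -0.5), (300, -0.1), (310, 0.6), (320, 0.3), (330, -1.0)]
scene [ 0.55615705 -0.02309725] 0.04836254580283403 [(200, 3.1), (210, 6.4), (220, 11.3), (230, 13.6), (240, -10.0), (250, 2.8), (260, 4.4), (270, 1.0), (280, 0.1), (290, -0.2), (300, -2.5), (310, -1.6), (320, 1.1), (330, 2.6)]
```

View pics/crop5.png

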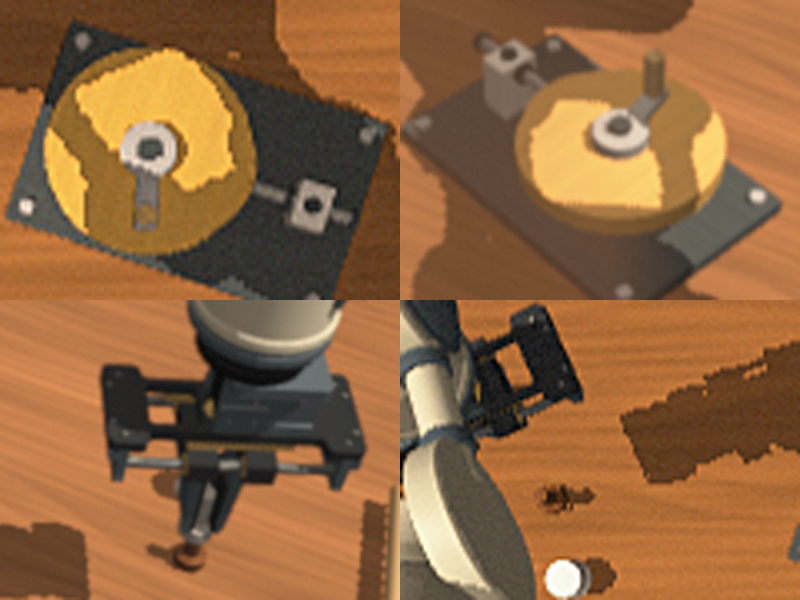

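>>> apply_moves:
  deltas:
    - [-0.2,0.25,-0.6,0,0,0,1]
    - [-0.5,0.6,-0.6,0,0,0,1]
    - [-0.638,0.821,0,0,0,0,1]
    - [-0.638,0.821,0,0,0,0,1]
    - [-0.638,0.821,0,0,0,0,1]
    - [-0.638,0.821,0,0,0,0,1]
    - [-0.638,0.821,0,0,0,0,1]
    - [-0.638,0.821,0,0,0,0,1]
    - [-0.638,0.821,0,0,0,0,1]
    - [-0.638,0.821,0,0,0,0,1]
    - [-0.638,0.821,0,0,0,0,1]
    - [-0.638,0.821,0,0,0,0,1]
    - [-0.638,0.821,0,0,0,0,1]
    - [-0.638,0.821,0,0,0,0,1]
    - [-0.638,0.821,0,0,0,0,1]
    - [-0.63,0.82,0,0,0,0,1]
    - [-0.6,0.8,0,0,0,0,1]
    - [0,0,0,0,0,0,1]
    - [0,0,0,0,0,0,1]

```text
time: 15.35
tcp_pos: [0.5073, -0.078, 0.1909]
ee_rot: [0.979, 0.206, -0.0, -0.0]
ft_force: [-0.2, 0.8, 0.3]
grip_width: 0.139
grip_force: 20.0
```

>>> apply_moves:
  deltas:
    - [0.05,-0.04,0.5,0,0,0,1]
    - [0,0,0.6,0,0,0,1]
    - [0,0,0.6,0,0,0,1]
    - [0,0,0.6,0,0,0,1]
    - [0,0,0.4,0,0,0,1]
    - [0,0,0,0,0,0,1]
    - [0,0,0,0,0,0,1]

```text
time: 15.93
tcp_pos: [0.5086, -0.075, 0.1232]
ee_rot: [0.978, 0.208, -0.0, -0.0]
ft_force: [0.2, -0.3, -0.9]
grip_width: 0.134
grip_force: 20.0
```

```bash
python3 - <<'E'
from h import *
s,_=bot.grab_frame("scene")
x=bot.get_state();print(x["tcp_pos"],x["ft_force"])
u=proj("scene",(.508,-.0766,.068));print(u,(u-[240,130])*5)
o=cv2.resize(s[130:250,240:380],None,fx=5,fy=5,interpolation=cv2.INTER_CUBIC)
cv2.imwrite("pics/crop6.png",o)
E
```

```text
[ 0.50895103 -0.07516578  0.1236695 ] [-0.10047332  0.02658029 -0.86641937]
[299.94021633 191.19779175] [299.70108167 305.98895875]
```

View pics/crop6.png

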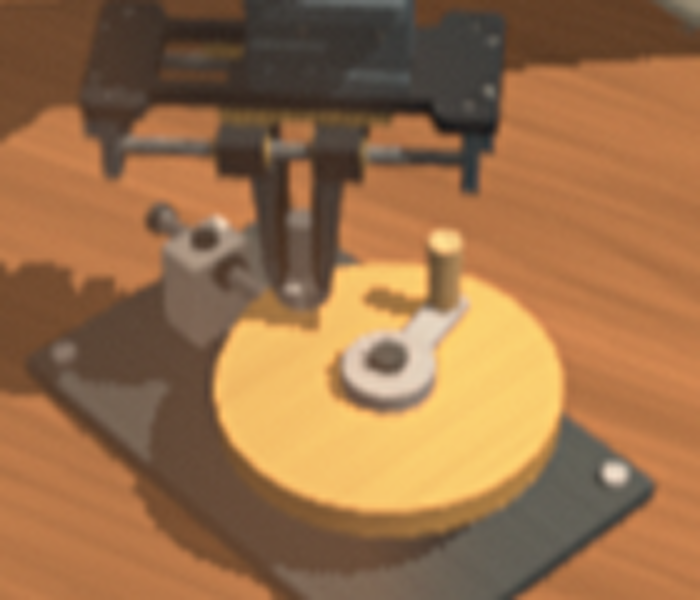

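The crop shows the marker at (298,290) just above the face, in line with the rod and inside the rim, while the knob at (445,270) is clear. Lowering.

>>> apply_moves:
  deltas:
    - [-0.04,0.04,0.15,0,0,0,1]
    - [0,0,0.15,0,0,0,1]
    - [0,0,0.12,0,0,0,1]
    - [0,0,0.08,0,0,0,1]
    - [0,0,0,0,0,0,1]

```text
time: 16.4
tcp_pos: [0.508, -0.0767, 0.1103]
ee_rot: [0.978, 0.207, -0.0, -0.0]
ft_force: [-0.0, -0.3, -0.8]
grip_width: 0.142
grip_force: 20.0
```

>>> apply_moves:
  deltas:
    - [0,0,0.04,0,0,0,1]
    - [0,0,0,0,0,0,1]

```text
time: 16.57
tcp_pos: [0.5082, -0.0767, 0.1096]
ee_rot: [0.978, 0.207, -0.0, -0.0]
ft_force: [-0.1, 0.7, -1.2]
grip_width: 0.139
grip_force: 20.0
```

>>> apply_moves:
  deltas:
    - [0,0,0.02,0,0,0,1]
    - [0,0,0,0,0,0,1]

```text
time: 16.73
tcp_pos: [0.5082, -0.0767, 0.1092]
ee_rot: [0.978, 0.207, 0.0, -0.0]
ft_force: [0.6, -0.7, -1.3]
grip_width: 0.143
grip_force: 20.0
```

>>> apply_moves:
  deltas:
    - [0,0,0.02,0,0,0,1]
    - [0,0,0,0,0,0,1]

```text
time: 16.9
tcp_pos: [0.5083, -0.0767, 0.1088]
ee_rot: [0.978, 0.207, 0.0, 0.0]
ft_force: [-0.5, -1.3, 1.8]
grip_width: 0.14
grip_force: 20.0
```

>>> apply_moves:
  deltas:
    - [0,0,0,0,0,0,0.8]
    - [0,0,0,0,0,0,0.7]
    - [0,0,0,0,0,0,0.6]
    - [0,0,0,0,0,0,0.6]
    - [0,0,-0.2,0,0,0,0.6]
    - [0,0,-0.4,0,0,0,0.6]
    - [0,0,-0.6,0,0,0,0.6]
    - [0,0,-0.9,0,0,0,0.6]
    - [0,0,-0.9,0,0,0,0.6]
    - [0,0,-0.9,0,0,0,0.6]
    - [-0.9,0.6,-0.4,0,0,0,0.6]
    - [-0.9,0.6,0,0,0,0,0.6]
    - [-0.9,0.6,0,0,0,0,0.6]
    - [-0.9,0.6,0,0,0,0,0.6]
    - [-0.5,0.9,0,0,0,0,0.6]
    - [-0.2,0.9,0,0,0,0,0.6]
    - [0,0.9,0,0,0,0,0.6]
    - [0,0.9,0,0,0,0,0.6]
    - [0,0.6,0,0,0,0,0.6]
    - [0,0,0,0,0,0,0.6]

```text
time: 18.57
tcp_pos: [0.478, -0.2738, 0.2171]
ee_rot: [0.978, 0.207, 0.001, 0.001]
ft_force: [-1.0, 0.1, -0.6]
grip_width: 0.399
grip_force: 0.0
```

```bash
python3 - <<'E'
from h import *
t,_=bot.grab_frame("top");s,_=bot.grab_frame("scene")
a=cv2.resize(t[163:238,285:385],(400,300),interpolation=cv2.INTER_CUBIC);b=cv2.resize(s[160:259,245:377],(400,300),interpolation=cv2.INTER_CUBIC)
for n,z in(("mark",(.508,-.0766,.068)),("marktop",(.508,-.0766,.114))): print(n,(proj("top",z)-[285,163])*4,(proj("scene",z)-[245,160])*3.03)
cv2.imwrite("pics/crop7.png",np.hstack([a,b]));print(bot.get_state()["tcp_pos"])
E
```

```text
mark [224.09852847 176.43539426] [166.46885549  94.529309  ]
marktop [227.01985526 173.3484298 ] [164.80744923  50.47830355]
[ 0.47674493 -0.27121212  0.2166855 ]
```

View pics/crop7.png

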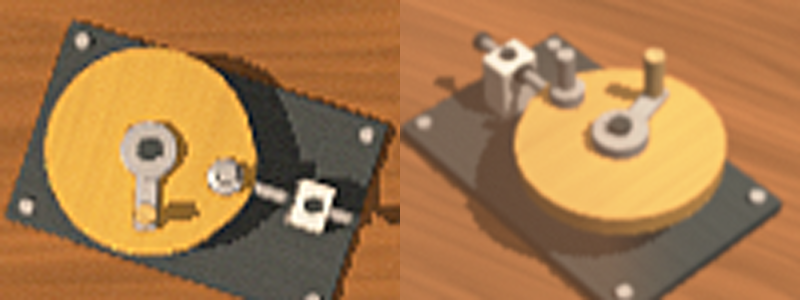

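The marker stands upright at (227,177) in the top crop, on the line from the hub to the rod and just inside the rim. One last check of the bulge angle.

```bash
python3 - <<'E'
from h import *
t,_=bot.grab_frame("top")
m=cv2.inRange(cv2.cvtColor(t,cv2.COLOR_BGR2HSV),(17,120,80),(32,255,255));mm=np.zeros_like(m);mm[160:250,280:390]=m[160:250,280:390]
mm=cv2.morphologyEx(mm,cv2.MORPH_OPEN,np.ones((2,2)))
c=max(cv2.findContours(mm,cv2.RETR_EXTERNAL,cv2.CHAIN_APPROX_NONE)[0],key=cv2.contourArea)[:,0]
P=np.array([onz("top",p,.068) for p in c.astype(float)])[:,:2];A=np.c_[2*P,np.ones(len(P))];wt=np.ones(len(P))
for _ in range(20):
    z=np.linalg.lstsq(A*wt[:,None],(P**2).sum(1)*wt,rcond=None)[0];r=np.sqrt(z[2]+z[:2]@z[:2]);e=np.hypot(*(P-z[:2]).T)-r;wt=1/(1+(e/.001)**2)
a=np.degrees(np.arctan2(*(P-z[:2]).T[::-1]))%360
k=(a>215)&(a<290)&(e>.001);print(z[:2],r,(a[k]*e[k]).sum()/e[k].sum(),a[k].min(),a[k].max())
E
```

```text
[ 0.52693795 -0.02083055] 0.0783918163588442 252.31754934550133 223.2726796442503 289.81404327779813
```

Bulge centroid is about 251°, matching the pointer. Handing in.

```bash
python3 -c "
from workcell import bot
print(bot.hand_in())"
```

```text
the job is handed in; nothing more can be done
None
```

I turned the wheel until the middle of its high spot stopped against the pointer, stood the steel marker upright on the face just inside the rim there, let go, and handed the job in at about 19 s; a last camera check put the high spot within about 2° of the pointer.

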